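Weigh a salvaged transformer on a pan balance

ROBOT

A 6-joint arm with a two-finger parallel gripper is mounted at the origin on the work surface. World frame = base frame: x ahead of the robot, y to its left, z up, the work surface at z = 0. Lengths are in mm, angles in rad, forces in N, time in s.
With the tool pointing down it reaches from about 350 to 975 mm from the base axis. Payload 7.1 kg.
Tool frame: the origin (TCP) lies at the very end of the fingers, on their centre line; the grasp point (between the pads) lies 19 mm behind it; z points along the fingers, y is the line along which they close (so a half turn about z gives the same grasp; the last joint's range is limited). The gripper opens to 88 mm and grips with 3 to 60 N. Pads are 20 mm wide; open, the fingers measure 115 mm over their backs; the gripper's body (75 mm by 178 mm) begins 61 mm behind the grasp point.
Start: joints at [-1.246, 0.423, 1.63, -0, 1.089, -0.019], TCP at [210.684, -588.402, 222.675] pointing down, gripper open.
Joint ranges: [-3, 3], [-0.9, 2.11], [0.09, 2.58], [-1.31, 4.45], [0.11, 2.69], [-2.54, 2.54]. Speed limits (rad/s): [2.39, 2.39, 3.01, 3.14, 3.14, 3.14].

INTERFACE

Orientations are given as a rotation vector (axis times angle).
In Python, from workcell import ctrl gives the robot as it stands. The module is installed in compiled form; this text tells all that it offers.
- The arm moves only by the shell command python3 -m inch 'ROWS'. ROWS is JSON, a list of rows, each a list of 7 numbers: the shift along the tool's x, y, z scaled (see below), then the turn, a rotation vector about the tool's x, y, z scaled (see below), then the closure, from -1 (fully open) to 1 (shut). In form: [[tx, ty, tz, wx, wy, wz, hand], ...]. A call has 1 to 10 rows; each row is the pose to reach, as a shift and turn from the pose commanded when the call began, along the tool's axes at that moment; what a row does not reach only later rows make up. The controller multiplies each number of a shift by 0.15 m and each number of a turn by pi/4 rad. A row lasts 1/8 s, in which the tool goes at most 62.5 mm and 10.7 degrees, less where a joint would pass 70% of its speed; a pose out of reach is approached as far as the arm can. A call with a number of a shift or a turn outside -1 to 1 is refused whole. A call with a gripper value outside its range is refused whole. The fingers move at their own pace and stop on an object; the grip force is fixed at half the most. Time passes only in rows, so rows that repeat a pose let the fingers close. It gives the time, the measured TCP pose, the force, the opening and the grip force at its end, in the units of the state.
- ctrl.get_obs(): the state, without advancing time (a new reading comes with each control period).
- ctrl.get_image(name): name is "scene" or "top"; returns the picture (384x512x3 uint8, red, green, blue); there is no depth.
- ctrl.camera_params(name): a dict with "vfov" (degrees; the focal length in pixels is half the picture's height over the tangent of half this angle, whatever the lens; pixels are square), "cx", "cy" (the principal point, pixels), "eye" and "attitude" of the camera in the world. Camera axes: x right, y up, looking along -z (the intrinsics and any distortion apply to the point x, -y, -z); pixel columns grow to the right and rows downward; lengths in mm; the calibration is good to about 2 mm. A picture is of the moment at which its call begins. camera_params takes no time and is no camera call.
- ctrl.close_job(): hands the job in; it is judged then, once.
The state is a dict: "t": time; "qpos": joint angles; "qvel": joint speeds; "joint_torque": joint torques, N m; "ee_pos": TCP position; "orientation": TCP orientation; "ft_force": force on the tool from outside, world axes, zero at the start; "moment": the same for the moment, N m; "width": finger opening in mm; "grasp_force": force on a finger pad.
Only numpy, scipy, OpenCV 4.12 (cv2) and the standard library are available. Lean on these libraries where they do the work, as an engineer would, in place of code of your own. Each camera call takes 0.05 s, during which the arm holds its last target. There are 200 camera calls.

TASK

Weigh the salvaged transformer in one pan of the balance: press the red button so that the green case's lid springs open, and lay its 300 g steel bar lengthwise between the two blue cheek plates of the other pan. Then add brass weights (50, 100 or 150 g) standing on that same pan until the pointer rests inside the green band. Set the weights down gently, never dropped, keep every brass weight upright on the pan or the bench and the lid open, and leave the transformer in its pan and the other things where they are.

Things in the scene. Friction and masses are not known exactly. Their poses are not given: they have to be found in the camera images.
- beam (a joint): tilt of the brass balance beam (rad): 0 level, positive when the weight pan is lower, stops at +-0.18; starts at -0.18 (transformer pan down). Sprung and damped: between the stops it settles within about 1.5 s at 0.00108 rad per gram of difference between the two pans' loads (50 g = 0.054 rad). Both empty pans weigh the same.
- pointer_tip (a point): tip of the red pointer that stands up 145 mm from the beam's pivot (pivot 55 mm above the bench) and leans towards the heavy side, over the white cross-bar of the stand with its green band (+-4.75 mm, about +-0.033 rad, about +-30 g) and a black mark every 7.7 mm (one mark = 50 g).
- berth (a point): on the weight pan (the one with two blue cheek plates), at the pan's top surface, midway between the cheeks; z up, y along the beam from cheek to cheek and away from the pointer, x away from the robot. Cheeks 4 mm thick, 50 mm long in x, 44 mm high, 70 mm apart inside: the bar lies along y with 5 mm to spare at each end, no room for fingers there; open on both +-x sides.
- free_half (a point): on the same pan's surface, the middle of its open half, 63 mm nearer the robot than berth; same axes. Brass weights can stand here, up to 15 mm off. The pan is 130 (x) by 84 (y) mm, centred 33 mm beyond this point in +x, rim 3 mm high; it stays level, 110 mm from the beam's pivot, 87 mm above the bench when the beam is level, and rises or sinks by 20 mm.
- part_pan (a point): the middle of the other pan's surface (130 by 84 mm, no cheeks), which carries the transformer; axes as berth.
- transformer: salvaged mains transformer, dark steel core, copper winding, yellow tape, 56 x 60 x 50 mm, origin at the middle of its underside; mass unknown, between 340 and 460 g.
- bar: polished steel bar weight of 300 g, 24 (x) x 60 (y) x 26 (z) mm, brass spot on top, origin at the middle of its underside. Starts in the shut case, underside 14 mm above the bench, along the case's y, between two black ridges (52 mm long, 2 mm off its long sides, 2 mm higher than its top): there it can be taken only by its two ends. Set down elsewhere it can be taken across its 24 mm.
- case: green weight case fixed to the bench, origin on the bench under the middle of the bar; x away from the robot, y to the left. Body 110 (x) x 170 (y) mm, walls 46 mm high, 5 mm thick, floor 6 mm above the bench, 50 mm of free space beyond each end of the bar; in front of it (-x) a step 62 mm deep and 28 mm high with the red button.
- lid (a joint): opening angle of the green lid (rad): 0 shut and latched, 1.95 at its stop; hinged along the case's far side (x = +55 mm, 46 mm up), 110 mm deep, 170 mm wide. It springs open by itself within about 1.5 s once the button has been pressed by 4 to 5 mm, and stays open.
- release_top (a point): the middle of the top of the red release button (24 mm across) in front of the lid, about 48 mm above the bench; press straight down; travel 7 mm, fully down takes 4 N.
- brass50: brass cylinder weight of 50 g, 19 mm diameter, body 22 mm high plus a small knob (31 mm in all), standing upright; origin at the middle of its underside.
- brass100: brass cylinder weight of 100 g, 24 mm diameter, body 26 mm high plus a small knob (35 mm in all), standing upright; origin at the middle of its underside.
- brass150: brass cylinder weight of 150 g, 28 mm diameter, body 30 mm high plus a small knob (39 mm in all), standing upright; origin at the middle of its underside. The three brass weights stand in a row in front of the balance, in any order.
- mat: blue cloth mat 120 x 140 mm, 2 mm thick, fixed to the bench between the case and the brass weights, free space to put things down; origin at the middle of its underside.
- jar: screw jar with red cap, 56 mm diameter, 70 mm high (bystander).
- meter: yellow multimeter 150 x 75 x 34 mm lying on the bench (bystander).
- spool: spool of copper wire, 48 mm diameter, 40 mm high (bystander).
- screwdriver: screwdriver with orange handle lying at the right (bystander).

How it is judged:
By the outcome, as a careful person would: the job done as asked, in the order asked, and still so for the second after the job is handed in, with the robot touching nothing.
It also fails if it takes over 72 s, if anything falls off the work surface, if the arm or the gripper's body presses on something with over 40 N, if the wrist force passes 120 N, or if a joint passes its speed limit or range.

## Working session

There is one attempt and no reset: what is moved stays moved. The work goes in short steps, Python scripts to look and compute and a shell command to move; the robot and the scene stay as the last step left them, time stands still between calls to the robot, and variables do not carry over. Pictures are saved under pics/ and viewed, at most 10 in all, crops included, and the job is handed in when it is done.

```bash
mkdir -p pics; python3 - <<'E'
from workcell import ctrl
import cv2
for n in("scene","top"):
    print(n,ctrl.camera_params(n)); cv2.imwrite(f"pics/{n}0.png",ctrl.get_image(n)[:,:,::-1])
o=ctrl.get_obs(); print({k:o[k] for k in("t","ee_pos","orientation","width","ft_force")})
E
```

```text
scene {'vfov': 44.3407286811974, 'cx': 258.03810494014255, 'cy': 191.8415028231265, 'eye': array([1281.24337975, -669.39441154, 1035.78158786]), 'attitude': array([0.7750316 , 0.32128796, 0.74769893])}
top {'vfov': 54.19641480072849, 'cx': 267.3420514001944, 'cy': 188.37981765389713, 'eye': array([ 409.84460168,   34.24692276, 1206.12312478]), 'attitude': array([ 0.11999025, -0.16652817, -1.56705363])}
{'t': 0.1, 'ee_pos': array([ 210.54501986, -587.95070801,  222.01293435]), 'orientation': array([-3.09400244e+00, -5.37129394e-01,  2.90791823e-04]), 'width': 87.62016466501841, 'ft_force': array([ 0.58748629, -0.25259941,  0.69012184])}
```

View pics/scene0.png

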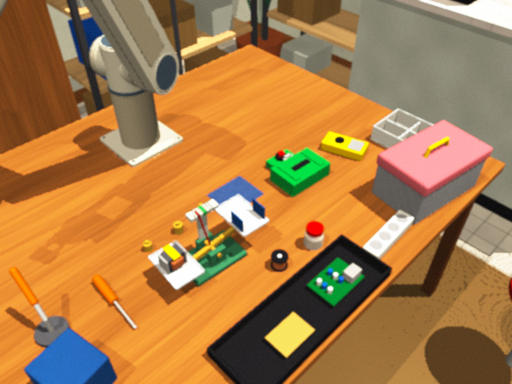

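View pics/top0.png

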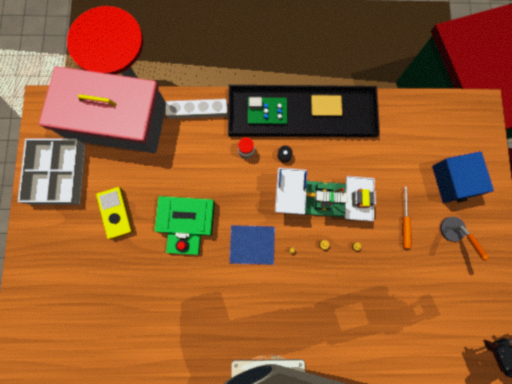

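The scene view shows the case at about (298,170), the balance at (210,245) and the brass weights at (148,245), (178,227) and one hidden by the stand. In the top view the case is at (185,220), the mat at (252,245), the brass weights at (292,251), (325,245) and (357,246), the cheeked pan at (291,190) and the transformer at (365,198).

```bash
cat > h.py <<'E'
import numpy as np,cv2
from scipy.spatial.transform import Rotation as R
from workcell import ctrl
P={n:ctrl.camera_params(n) for n in("scene","top")}
def ray(n,u,v):
    p=P[n]; f=192/np.tan(np.radians(p["vfov"]/2))
    d=R.from_rotvec(p["attitude"]).apply([(u-p["cx"])/f,-(v-p["cy"])/f,-1.]); return np.array(p["eye"]),d
def onz(n,u,v,z):
    e,d=ray(n,u,v); return e+d*(z-e[2])/d[2]
def proj(n,X):
    p=P[n]; f=192/np.tan(np.radians(p["vfov"]/2))
    c=R.from_rotvec(p["attitude"]).inv().apply(np.array(X)-p["eye"]); return p["cx"]+f*c[0]/-c[2],p["cy"]-f*c[1]/-c[2]
def tri(a,b):
    (e1,d1),(e2,d2)=ray("top",*a),ray("scene",*b)
    s=np.linalg.lstsq(np.c_[d1,-d2],e2-e1,rcond=None)[0]; A,B=e1+d1*s[0],e2+d2*s[1]; return (A+B)/2,np.linalg.norm(A-B)
def blobs(img,lo,hi,box,amin=6):
    x0,y0,x1,y1=box; h=cv2.cvtColor(img,cv2.COLOR_RGB2HSV)[y0:y1,x0:x1]
    m=cv2.inRange(h,np.array(lo),np.array(hi)); n,_,s,c=cv2.connectedComponentsWithStats(m)
    out=[]
    for i in range(1,n):
        if s[i,4]>=amin:
            pts=np.argwhere(_==i)[:,::-1].astype(np.float32); r=cv2.minAreaRect(pts)
            out.append((np.round(c[i]+[x0,y0],1).tolist(),int(s[i,4]),(np.round(np.array(r[0])+[x0,y0],1).tolist(),np.round(np.array(r[1])+1,1).tolist(),round(r[2],1))))
    return out
E
python3 - <<'E'
from h import *
t=cv2.imread("pics/top0.png")[:,:,::-1].copy(); s=cv2.imread("pics/scene0.png")[:,:,::-1].copy()
Rr=((0,150,90),(6,255,255)); G=((50,120,60),(75,255,255)); B=((105,100,40),(125,255,255)); Y=((17,140,90),(28,255,255))
for nm,im,bx in(("top",t,(140,150,400,270)),("scene",s,(130,130,340,300))):
    for k,c in(("red",Rr),("green",G),("blue",B),("yel",Y)):
        for b in blobs(im,*c,bx): print(nm,k,*b)
a=cv2.resize(t[170:265,145:385],None,fx=3.33,fy=3.33,interpolation=cv2.INTER_CUBIC)
b=cv2.resize(s[145:290,130:345],None,fx=2,fy=2,interpolation=cv2.INTER_CUBIC)
c=np.zeros((600,800,3),np.uint8); c[:a.shape[0],:min(800,a.shape[1])]=a[:,:800]; c[a.shape[0]:a.shape[0]+284,:b.shape[1]]=b[:600-a.shape[0]][:284]
cv2.imwrite("pics/mos.png",c[:,:,::-1])
E
```

```text
top red [245.9, 151.0] 34 ([246.0, 151.5], [4.0, 13.0], 90.0)
top red [180.6, 245.0] 62 ([180.5, 245.0], [8.8, 8.8], 45.0)
top green [324.2, 187.2] 236 ([325.1, 191.7], [37.9, 18.9], 4.1)
top green [184.1, 221.1] 2347 ([183.4, 225.5], [57.9, 57.1], 3.6)
top green [326.9, 209.6] 310 ([325.0, 207.1], [38.5, 16.7], 6.3)
top green [317.8, 204.7] 25 ([318.5, 204.5], [6.0, 6.0], 0.0)
top blue [280.0, 176.0] 9 ([280.0, 176.0], [9.0, 1.0], -90.0)
top blue [304.8, 180.6] 17 ([304.5, 180.0], [15.0, 2.0], 90.0)
top blue [251.9, 244.5] 1526 ([251.9, 244.6], [43.0, 37.4], 1.7)
top yel [324.3, 189.6] 7 ([324.5, 189.5], [4.0, 2.0], 0.0)
top yel [311.2, 194.1] 37 ([311.0, 194.0], [5.0, 9.0], 90.0)
top yel [159.5, 196.4] 11 ([159.7, 196.3], [3.9, 9.6], 54.5)
top yel [175.5, 196.0] 10 ([175.5, 196.0], [10.0, 1.0], 180.0)
top yel [192.0, 197.0] 11 ([192.0, 197.0], [11.0, 1.0], 180.0)
top yel [208.0, 198.1] 11 ([208.0, 198.1], [11.0, 1.9], 5.7)
top yel [365.8, 204.9] 15 ([366.0, 204.5], [9.0, 4.0], 0.0)
top yel [155.0, 214.5] 6 ([155.0, 214.5], [6.0, 1.0], -90.0)
top yel [154.0, 224.5] 6 ([154.0, 224.5]
[... 3135 characters left out ...]
], 81.9)
scene yel [291.6, 241.4] 8 ([291.5, 241.5], [2.9, 4.8], 18.4)
scene yel [165.1, 245.2] 12 ([165.1, 245.2], [2.3, 8.2], 63.4)
scene yel [172.6, 255.7] 37 ([171.8, 252.3], [18.0, 10.2], 45.0)
scene yel [250.5, 251.0] 13 ([250.5, 251.0], [4.5, 4.5], 45.0)
scene yel [219.0, 254.9] 20 ([219.0, 255.0], [5.0, 5.0], 90.0)
scene yel [293.7, 255.3] 11 ([293.9, 255.1], [3.0, 6.8], 53.1)
scene yel [308.9, 257.4] 8 ([308.8, 257.3], [2.4, 5.9], 45.0)
scene yel [291.7, 270.8] 9 ([291.5, 270.5], [2.4, 6.7], 45.0)
scene yel [280.7, 280.8] 6 ([280.8, 280.8], [1.7, 5.2], 45.0)
scene yel [272.1, 287.7] 13 ([272.1, 287.6], [2.3, 11.6], 50.2)
scene yel [247.4, 297.1] 13 ([247.5, 297.0], [3.1, 8.8], 45.0)
```

View pics/mos.png

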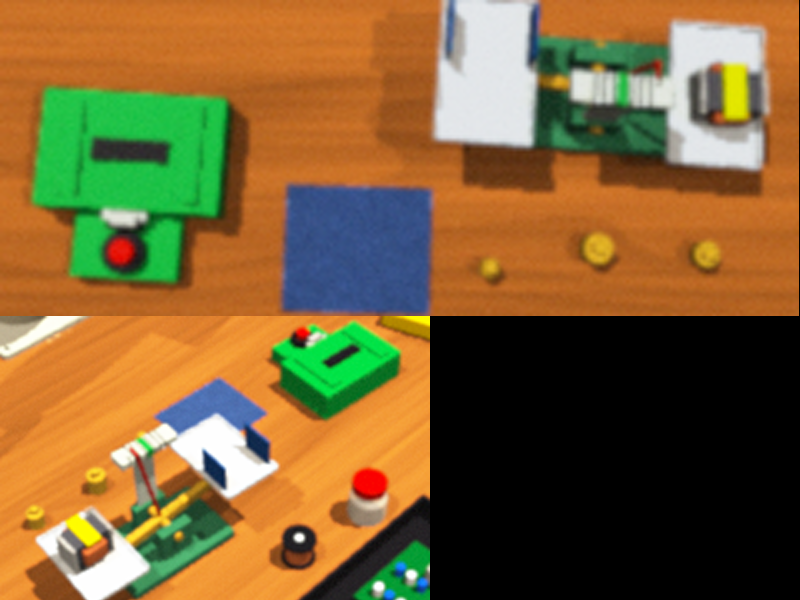

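Mosaic: the brass weights by size are 50 (left, 291.5,250), 150 (middle, 324,244.5) and 100 (right, 356,246). The red button is at (180.6,245), the lid's dark slot at about (184,215), and the weight pan is up with its cheeks on the far half.

```bash
python3 - <<'E'
from h import *
np.set_printoptions(precision=1,suppress=True)
t=cv2.imread("pics/top0.png")[:,:,::-1].copy(); s=cv2.imread("pics/scene0.png")[:,:,::-1].copy()
print("button",tri((180.6,245),(280.6,153.7)), onz("top",180.6,245,48))
for nm,u,v,z in(("b50",291.5,250,26),("b150",324,244.4,34),("b100",356.2,246,30),("mat",251.9,244.6,2),("jar",245.5,150,70),("slot",184.3,215.3,50)): print(nm,onz("top",u,v,z))
print("b150",tri((324,244.4),(177.6,226.4)),"b100",tri((356.2,246),(147.2,245)))
for x,y in((47,88),(228,98),(221,217),(34,206)): print("lid",onz("top",145+x/3.33,170+y/3.33,50))
W=((0,0,125),(179,60,255))
for b in blobs(t,*W,(265,160,385,225),30): 
    print("white",b)
def rect(c,wh,ang,z):
    q=cv2.boxPoints((tuple(c),(wh[0]-1,wh[1]-1),ang)); return np.array([onz("top",*p,z)[:2] for p in q])
m=cv2.inRange(cv2.cvtColor(t,cv2.COLOR_RGB2HSV),np.array(W[0]),np.array(W[1]))
for x0,x1,z in((270,308,107),(345,382,67)):
    mm=np.zeros_like(m); mm[160:225,x0:x1]=m[160:225,x0:x1]
    n,l,st,_=cv2.connectedComponentsWithStats(mm); i=1+st[1:,4].argmax()
    r=cv2.minAreaRect(np.argwhere(l==i)[:,::-1].astype(np.float32)); q=cv2.boxPoints(r); Q=np.array([onz("top",*p,z)[:2] for p in q]); print(r,Q,Q.mean(0),np.linalg.norm(np.diff(Q,axis=0),axis=1))
gb=blobs(t,(50,120,60),(75,255,255),(325,185,340,208)); print(gb)
E
```

```text
button (array([448.2, 263.9,  43.2]), np.float64(1.1565059103876036)) [448.4 263.4  48. ]
b50 [432.8 -75.7  26. ]
b150 [ 449.4 -176.4   34. ]
b100 [ 444.3 -278.    30. ]
mat [450.5  47.7   2. ]
jar [741.7  68.1  70. ]
slot [538.6 255.1  50. ]
b150 (array([ 450.6, -178.1,   19.8]), np.float64(2.2407377896782705)) b100 (array([ 445.1, -281. ,   16.5]), np.float64(1.3070965968087624))
lid [597.3 334.7  50. ]
lid [588.  166.9  50. ]
lid [477.8 170.9  50. ]
lid [488.1 341.3  50. ]
white ([290.9, 191.7], 1227, ([291.3, 190.9], [31.3, 45.3], 4.4))
white ([356.1, 198.2], 990, ([354.5, 198.5], [42.0, 44.0], 0.0))
white ([322.4, 195.7], 131, ([322.5, 195.5], [10.0, 14.0], 90.0))
((291.2794189453125, 190.8676300048828), (30.295120239257812, 44.33058166503906), 4.398705005645752) [[ 542.5  -19.6]
 [ 676.3  -30.8]
 [ 669.4 -122. ]
 [ 535.5 -108.8]] [605.9 -70.3] [134.4  91.4 134.6]
((360.0, 198.5), (30.0, 43.0), 0.0) [[ 522.  -237.4]
 [ 656.6 -243. ]
 [ 656.8 -337.6]
 [ 521.9 -330. ]] [ 589.3 -287. ] [134.7  94.6 135.1]
[([331.7, 189.7], 94, ([332.0, 193.0], [17.0, 15.0], 90.0)), ([335.2, 205.4], 40, ([334.0, 205.0], [5.0, 11.0], 90.0))]
```

```bash
cat > go.py <<'E'
import sys
from h import *
# prints row numbers from present pose to x y z yaw(deg)
x,y,z,yaw=map(float,sys.argv[1:5]); o=ctrl.get_obs(); T=R.from_rotvec(o["orientation"])
yw=np.radians(yaw); G=R.from_matrix([[np.cos(yw),np.sin(yw),0],[np.sin(yw),-np.cos(yw),0],[0,0,-1]])
np.set_printoptions(precision=3,suppress=True)
print("t",round(o["t"],2),"pos",o["ee_pos"],"w",round(o["width"],1),"F",o["ft_force"],"| shift",T.inv().apply(np.array([x,y,z])-o["ee_pos"])/150,"turn",(T.inv()*G).as_rotvec()/(np.pi/4))
E
python3 -m inch '[[1,-0.8,0,0,0,0.5,1],[1,-0.8,0,0,0,0.5,1],[1,-0.8,0,0,0,0.5,1],[1,-0.8,0,0,0,0.5,1]]'
python3 -m inch '[[1,-1,0,0,0,0,1],[1,-1,0,0,0,0,1],[1,-1,0,0,0,0,1],[1,-1,0,0,0,0,1]]'
python3 -m inch '[[-0.2,-1,0,0,0,0,1],[-0.2,-1,0,0,0,0,1],[-0.2,-1,0,0,0,0,1]]'
python3 -m inch '[[0,-1,0,0,0,0,1],[0,-1,0,0,0,0,1],[0,-1,0,0,0,0,1]]'
python3 -m inch '[[0,-1,0.7,0,0,0,1],[0,-1,0.7,0,0,0,1],[0,-1,0.7,0,0,0,1],[0,-1,0.7,0,0,0,1]]'
python3 go.py 448.5 263 58 -3
```

```text
t: 0.6
ee_pos: [312.6, -421.6, 222.4]
orientation: [-3.139, 0.071, 0.001]
ft_force: [-0.6, -0.8, -0.2]
width: 51.3
grasp_force: 0.0
t: 1.1
ee_pos: [470.6, -281.2, 222.6]
orientation: [3.141, -0.073, 0.001]
ft_force: [0.3, -0.3, 0.1]
width: 11.5
grasp_force: 0.0
t: 1.48
ee_pos: [445.1, -129.4, 222.4]
orientation: [-3.14, 0.075, 0.001]
ft_force: [-0.2, -0.8, 0.4]
width: 0.6
grasp_force: 0.0
t: 1.85
ee_pos: [453.6, 20.6, 222.7]
orientation: [-3.141, 0.073, -0.0]
ft_force: [0.8, -0.0, 0.1]
width: 0.4
grasp_force: 0.0
t: 2.35
ee_pos: [459.8, 170.0, 115.2]
orientation: [3.139, -0.071, -0.006]
ft_force: [-0.2, -0.4, 0.1]
width: 0.3
grasp_force: 0.0
t 2.35 pos [459.789 169.987 115.215] w 0.3 F [-0.189 -0.412  0.05 ] | shift [-0.102 -0.617  0.381] turn [0.002 0.005 0.009]
```

```bash

python3 -m inch '[[-0.1,-0.62,0.38,0,0,0,1],[-0.1,-0.62,0.38,0,0,0,1],[-0.1,-0.62,0.38,0,0,0,1],[-0.1,-0.62,0.43,0,0,0,1],[-0.1,-0.62,0.47,0,0,0,1],[-0.1,-0.62,0.49,0,0,0,1]]'
python3 go.py 448.5 263 41 -3
```

```text
t: 3.1
ee_pos: [451.1, 261.2, 44.6]
orientation: [-3.14, 0.079, -0.002]
ft_force: [0.7, -2.8, 4.6]
width: 0.3
grasp_force: 1.9
t 3.1 pos [451.076 261.17   44.594] w 0.3 F [ 0.746 -2.775  4.618] | shift [-0.018 -0.011  0.024] turn [-0.    -0.001  0.003]
```

```bash

python3 -m inch '[[-0.2,0.4,-0.9,0,0,0,1],[-0.2,0.4,-0.9,0,0,0,1],[-0.2,0.4,-0.9,0,0,0,-1],[-0.2,0.6,-0.9,0,0,0,-1],[-0.2,1,-0.9,0,0,0,-1],[-0.2,1,-0.9,0,0,0,-1],[-0.2,1,-0.9,0,0,0,-1],[-0.2,1,-0.9,0,0,0,-1]]'
python3 - <<'E'
from h import *
t=ctrl.get_image("top"); s=ctrl.get_image("scene"); cv2.imwrite("pics/top1.png",t[:,:,::-1]); cv2.imwrite("pics/scene1.png",s[:,:,::-1])
a=cv2.resize(t[150:270,140:260],None,fx=4,fy=4,interpolation=cv2.INTER_CUBIC); b=cv2.resize(s[120:210,250:330],None,fx=4,fy=4,interpolation=cv2.INTER_CUBIC)
c=np.zeros((480,800,3),np.uint8); c[:480,:480]=a; c[:360,480:800]=b; cv2.imwrite("pics/m1.png",c[:,:,::-1])
E
```

```text
t: 4.1
ee_pos: [413.1, 114.6, 179.2]
orientation: [-3.14, 0.075, -0.0]
ft_force: [0.1, 0.5, 0.2]
width: 56.9
grasp_force: 0.0
```

View pics/m1.png

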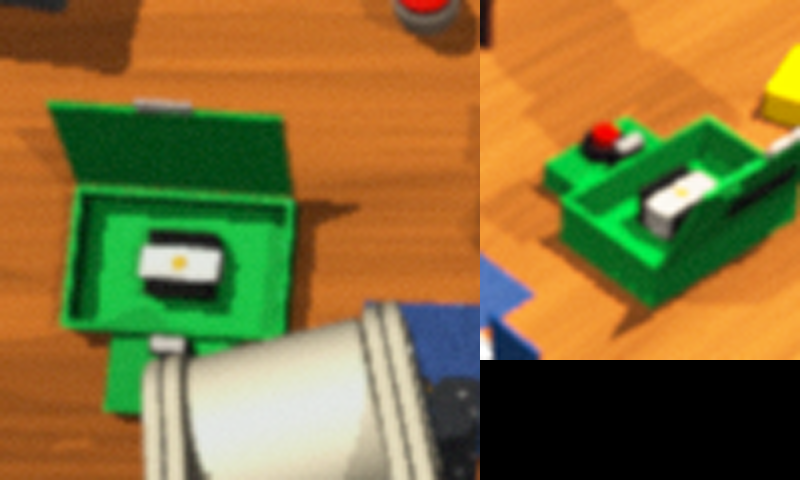

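The lid is open. The bar lies in the case along its y axis, with the brass spot at about (184.4,215.4) in the top view.

```bash
python3 - <<'E'
from h import *
np.set_printoptions(precision=1,suppress=True)
t=cv2.imread("pics/top1.png")[:,:,::-1].copy();s=cv2.imread("pics/scene1.png")[:,:,::-1].copy()
for b in blobs(t,(0,0,130),(179,70,255),(165,200,205,232),10):
    print(b); q=cv2.boxPoints((b[2][0],b[2][1],b[2][2])); Q=np.array([onz("top",*p,40) for p in q]); print(Q[:,:2])
print([b for b in blobs(t,(15,90,100),(32,255,255),(172,205,195,226),2)],[b for b in blobs(s,(15,90,90),(32,255,255),(290,155,312,180),2)])
print(onz("top",184.4,215.4,40))
print(onz("top",*np.array([(70,192),(296,203)])[0]/4+[139.6,149.6],46),onz("top",296/4+139.6,203/4+149.6,46),onz("top",62/4+139.6,326/4+149.6,46),onz("top",290/4+139.6,336/4+149.6,46))
E
python3 go.py 538 255 120 -3
```

```text
([184.5, 215.2], 147, ([184.5, 215.0], [9.0, 20.0], 90.0))
[[554.7 287.8]
 [554.7 226.1]
 [526.7 225.2]
 [526.7 286.7]]
[([184.3, 215.1], 9, ([184.3, 215.2], [3.1, 3.8], 45.0))] [([299.7, 167.7], 3, ([299.8, 167.8], [1.7, 2.4], 45.0))]
[539.4 256.7  40. ]
[594.3 341.8  46. ] [585.7 166.9  46. ] [490.7 342.8  46. ] [482.7 169.2  46. ]
t 4.2 pos [412.994 114.726 179.13 ] w 64.7 F [ 0.109  0.089 -0.31 ] | shift [ 0.788 -0.973  0.394] turn [-0.    -0.     0.006]
```

```bash

python3 -m inch '[[0.8,-0.98,0.3,0,0,0,-1],[0.8,-0.98,0.3,0,0,0,-1],[0.8,-0.98,0.3,0,0,0,-1],[0.8,-0.98,0.4,0,0,0,-1],[0.8,-0.98,0.4,0,0,0,-1]]'
python3 go.py 539.5 256.3 16 -3
```

```text
t: 4.82
ee_pos: [537.9, 254.7, 117.1]
orientation: [3.139, -0.074, -0.007]
ft_force: [-0.2, 0.2, 0.6]
width: 88.2
grasp_force: 0.0
t 4.83 pos [537.929 254.747 117.086] w 88.2 F [-0.209  0.223  0.623] | shift [ 0.013 -0.012  0.674] turn [0.003 0.005 0.007]
```

```bash

python3 -m inch '[[0.01,-0.01,0.4,0,0,0,-1],[0.01,-0.01,0.6,0,0,0,-1],[0.01,-0.01,0.67,0,0,0,-1],[0.01,-0.01,0.67,0,0,0,-1],[0.01,-0.01,0.67,0,0,0,1],[0.01,-0.01,0.67,0,0,0,1],[0.01,-0.01,0.67,0,0,0,1],[0.01,-0.01,0.67,0,0,0,1],[0.01,-0.01,0.67,0,0,0,1]]'
python3 go.py 539.5 256.3 116 -3
```

```text
t: 5.95
ee_pos: [542.1, 256.7, 19.6]
orientation: [-3.14, 0.077, -0.002]
ft_force: [-0.6, 1.6, 7.0]
width: 59.8
grasp_force: 30.0
t 5.95 pos [542.123 256.733  19.588] w 59.8 F [-0.598  1.552  7.039] | shift [-0.017  0.003 -0.643] turn [-0.001 -0.002  0.004]
```

```bash

python3 -m inch '[[-0.02,0,-0.3,0,0,0,1],[-0.02,0,-0.64,0,0,0,1],[-0.02,0,-0.64,0,0,0,1]]'
python3 -m inch '[[-0.6,1,0,0,0,0.03,1],[-0.6,1,0,0,0,0.03,1],[-0.6,1,0,0,0,0.03,1],[-0.6,1,0,0,0,0.03,1]]'
python3 go.py 450.5 47.7 40 -4.4
```

```text
t: 6.32
ee_pos: [540.8, 257.3, 118.2]
orientation: [-3.138, 0.076, -0.01]
ft_force: [0.5, 1.1, -3.9]
width: 59.9
grasp_force: 30.0
t: 6.82
ee_pos: [437.0, 108.3, 113.0]
orientation: [3.138, -0.118, -0.009]
ft_force: [0.4, 0.4, -3.0]
width: 60.1
grasp_force: 30.0
t 6.83 pos [437.001 108.31  112.991] w 60.1 F [ 0.378  0.427 -3.046] | shift [0.123 0.395 0.487] turn [0.003 0.007 0.002]
```

```bash

python3 -m inch '[[0.12,0.4,0.3,0,0,0,1],[0.12,0.4,0.5,0,0,0,1],[0.12,0.4,0.6,0,0,0,1],[0.12,0.4,0.66,0,0,0,1],[0.12,0.4,0.69,0,0,0,1],[0.12,0.4,0.69,0,0,0,1]]'
python3 go.py 450.5 47.7 8 -4.4
```

```text
t: 7.58
ee_pos: [455.3, 50.4, 11.6]
orientation: [-3.139, 0.112, -0.001]
ft_force: [0.3, 0.7, -3.2]
width: 59.7
grasp_force: 30.0
t 7.58 pos [455.281  50.405  11.571] w 59.7 F [ 0.253  0.678 -3.179] | shift [-0.031  0.02   0.024] turn [-0.    -0.001  0.007]
```

```bash

python3 -m inch '[[0,0,0.01,0,0,0,1],[0,0,0.02,0,0,0,1],[0,0,0.025,0,0,0,1],[0,0,0.025,0,0,0,1]]'
python3 go.py 450.5 47.7 8 -4.4
```

```text
t: 8.07
ee_pos: [455.1, 49.8, 7.6]
orientation: [-3.139, 0.114, -0.001]
ft_force: [-0.8, -0.1, 0.0]
width: 60.1
grasp_force: 30.0
t 8.07 pos [455.094  49.812   7.631] w 60.1 F [-0.794 -0.083  0.016] | shift [-0.03   0.016 -0.002] turn [-0.    -0.     0.005]
```

```bash

python3 -m inch '[[0,0,0,0,0,0,-1],[0,0,0,0,0,0,-1],[0,0,0,0,0,0,-1],[0,0,-0.2,0,0,0,-1],[0,0,-0.5,0,0,-0.3,-0.1],[0,0,-0.5,0,0,-1,-0.1],[0,0,-0.5,0,0,-1,-0.1],[0,0,-0.5,0,0,-1,-0.1],[0,0,-0.5,0,0,-1,-0.1]]'
python3 -m inch '[[0,0,0,0,0,-1,-0.1],[0,0,0,0,0,-1,-0.1],[0,0,0,0,0,-1,-0.1],[0,0,0,0,0,-1,-0.1],[0,0,0,0,0,-1,-0.1]]'
python3 go.py 454 49.8 8 85.6
python3 - <<'E'
from h import *
t=ctrl.get_image("top"); s=ctrl.get_image("scene"); cv2.imwrite("pics/top2.png",t[:,:,::-1]); cv2.imwrite("pics/scene2.png",s[:,:,::-1])
a=cv2.resize(t[160:265,200:400],None,fx=4,fy=4,interpolation=cv2.INTER_CUBIC)[:,:480]; b=cv2.resize(s[160:280,200:280],None,fx=4,fy=4,interpolation=cv2.INTER_CUBIC)
c=np.zeros((480,800,3),np.uint8); c[:420,:480]=a; c[:480,480:800]=b; cv2.imwrite("pics/m2.png",c[:,:,::-1])
E
```

```text
t: 9.2
ee_pos: [454.9, 49.8, 82.5]
orientation: [2.944, 1.097, 0.0]
ft_force: [-0.1, -0.2, 0.3]
width: 48.8
grasp_force: 0.0
t: 9.82
ee_pos: [454.9, 49.8, 82.4]
orientation: [-2.303, -2.137, 0.0]
ft_force: [0.2, -0.3, -0.3]
width: 48.4
grasp_force: 0.0
t 9.82 pos [454.859  49.772  82.361] w 48.4 F [ 0.243 -0.306 -0.268] | shift [-0.    -0.006  0.496] turn [-0.     0.     0.003]
```

View pics/m2.png

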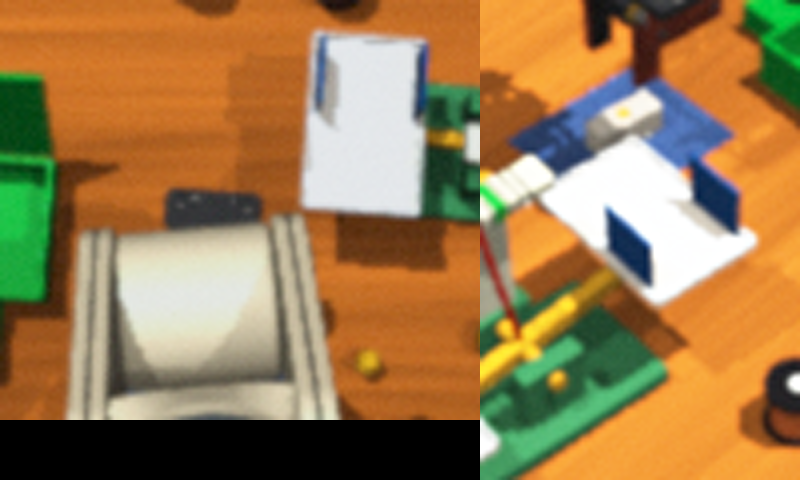

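The bar stands on the mat, with its spot in the scene at about (235.4,188). The cheeks are visible in the scene at about (233,221), with its top edge (232,211)-(243,222), and (258,208), with its top edge (253,199)-(265,211).

```bash
python3 - <<'E'
from h import *
np.set_printoptions(precision=1,suppress=True)
print("spot",onz("scene",235.4,188,28))
t=cv2.imread("pics/top2.png")[:,:,::-1].copy();s=cv2.imread("pics/scene2.png")[:,:,::-1].copy()
f=lambda x,y:(199.6+(x-480)/4,159.6+y/4)
for a in((607,205),(651,250),(691,157),(739,205)): print("cheek top edge",onz("scene",*f(*a),151))
for a in((607,240),(651,286),(739,235)): print("cheek base",onz("scene",*f(*a),107))
print([ (b[0],b[2]) for b in blobs(t,(105,80,30),(125,255,255),(270,165,310,200),4)])
g=lambda x,y:(199.6+x/4,159.6+y/4)
for a in((327,36),(415,44),(427,44)): print("top",a,onz("top",*g(*a),151))
for a in((312,31),(428,40),(420,216),(302,206)): print("pan corner",onz("top",*g(*a),109))
f2=lambda x,y:onz("scene",*f(x,y),109)
for a in((541,190),(630,137),(756,240),(661,304)): print("pan corner scene",f2(*a))
E
python3 -m inch '[[0,0,0.3,0,0,0,-0.1],[0,0,0.45,0,0,0,-0.1],[0,0,0.49,0,0,0,-0.1],[0,0,0.49,0,0,0,-0.1],[0,0,0.49,0,0,0,1],[0,0,0.49,0,0,0,1],[0,0,0.49,0,0,0,1],[0,0,0.49,0,0,0,1]]'
python3 go.py 454 49.8 150 85.6
```

```text
spot [454.4  49.7  28. ]
cheek top edge [ 613.3 -105.8  151. ]
cheek top edge [ 663.1 -112.9  151. ]
cheek top edge [619.3 -34.7 151. ]
cheek top edge [674.1 -43.8 151. ]
cheek base [ 604.7 -100.2  107. ]
cheek base [ 656.2 -107.6  107. ]
cheek base [664.1 -33.  107. ]
[([279.8, 178.2], ([279.5, 177.0], [15.0, 2.0], 90.0)), ([305.3, 175.5], ([305.5, 176.0], [9.0, 2.0], 90.0)), ([304.4, 184.1], ([304.5, 184.5], [6.0, 2.0], 90.0))]
top (327, 36) [662.8 -38.2 151. ]
top (415, 44) [ 657. -102.  151.]
top (427, 44) [ 657.  -110.7  151. ]
pan corner [676.7 -29.9 109. ]
pan corner [ 670.  -117.3  109. ]
pan corner [ 536.9 -108.3  109. ]
pan corner [544.3 -21.3 109. ]
pan corner scene [ 538.6 -102.   109. ]
pan corner scene [542.5 -21.4 109. ]
pan corner scene [676.8 -29.4 109. ]
pan corner scene [ 673.6 -115.   109. ]
t: 10.92
ee_pos: [454.4, 49.8, 9.4]
orientation: [-2.3, -2.139, 0.001]
ft_force: [-2.3, 0.3, 7.0]
width: 23.5
grasp_force: 30.0
t 10.93 pos [454.424  49.781   9.432] w 23.5 F [-2.313  0.319  6.999] | shift [-0.    -0.003 -0.937] turn [-0.001  0.     0.005]
```

```bash

python3 -m inch '[[0,0,-0.3,0,0,0,1],[0,0,-0.7,0,0,0,1],[0,0.1,-0.99,0,0,0,1],[-0.2,0.4,-1,0,0,0,1],[-0.2,0.6,-1,0,0,0,1]]'
python3 -m inch '[[-0.3,0.4,-0.2,0,0,0,1],[-0.5,0.6,-0.2,0,0,0,1],[-0.5,0.67,-0.2,0,0,0,1],[-0.5,0.67,-0.2,0,0,0,1],[-0.5,0.67,-0.2,0,0,0,1]]'
python3 go.py 637 -71.2 160 85.6
```

```text
t: 11.55
ee_pos: [544.4, 11.9, 160.2]
orientation: [2.3, 2.136, 0.003]
ft_force: [-0.2, 0.1, -3.1]
width: 23.6
grasp_force: 30.0
t: 12.18
ee_pos: [635.7, -67.7, 188.1]
orientation: [-2.298, -2.139, 0.002]
ft_force: [-1.1, -0.2, -3.2]
width: 23.6
grasp_force: 30.0
t 12.18 pos [635.692 -67.742 188.111] w 23.6 F [-1.105 -0.243 -3.175] | shift [-0.022  0.011  0.187] turn [-0.003 -0.     0.006]
```

```bash

python3 -m inch '[[-0.02,0.01,0.1,0,0,0,1],[-0.02,0.01,0.19,0,0,0,1],[-0.02,0.01,0.19,0,0,0,1],[-0.02,0.01,0.19,0,0,0,1]]'
python3 go.py 637 -71.2 140 85.6
python3 - <<'E'
from h import *
s=ctrl.get_image("scene"); cv2.imwrite("pics/scene3.png",s[:,:,::-1])
b=cv2.resize(s[165:265,200:300],None,fx=6,fy=6,interpolation=cv2.INTER_CUBIC)
cv2.imwrite("pics/m3.png",b[:,:,::-1])
E
```

```text
t: 12.68
ee_pos: [638.5, -71.7, 160.2]
orientation: [-2.3, -2.139, 0.0]
ft_force: [0.0, 0.6, -3.4]
width: 24.2
grasp_force: 30.0
t 12.68 pos [638.542 -71.739 160.233] w 24.2 F [ 0.012  0.611 -3.409] | shift [ 0.003 -0.01   0.135] turn [-0.    -0.     0.006]
```

View pics/m3.png

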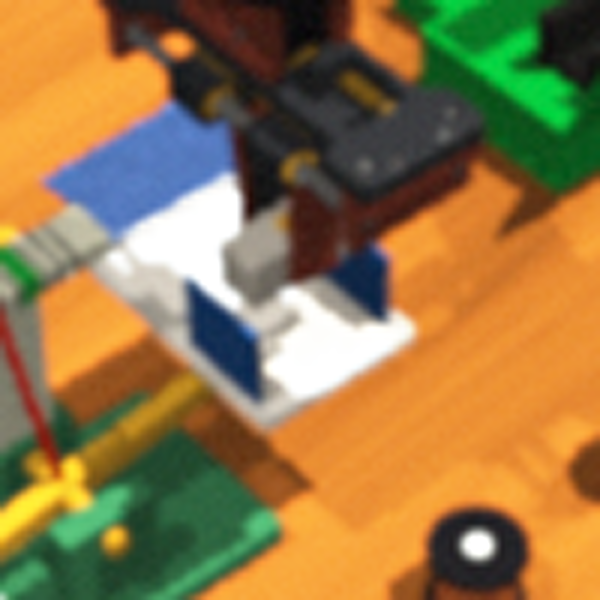

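The bar hangs above the gap between the cheeks. The lower edge of its end face is at about (228,290)-(260,305) in the crop, and the near cheek's top edge runs (188,282)-(263,350).

```bash
python3 - <<'E'
from h import *
np.set_printoptions(precision=1,suppress=True)
f=lambda x,y:(199.6+x/6,164.6+y/6)
ax=np.array([.997,-.077]); ay=np.array([.077,.997]); c=np.array([638.5,-71.7])
for n,a,z in(("bar bottom L",(228,288),152.8),("bar bottom R",(260,305),152.8),("bar top R",(258,247),178.8),("cheek0",(188,282),151),("cheek0",(263,350),151),("cheek1 far",(388,255),151)):
    p=onz("scene",*f(*a),z); d=p[:2]-c; print(n,p,"beam-x %.1f beam-y %.1f"%(d@ax,d@ay))
E
```

```text
bar bottom L [630.9 -99.6 152.8] beam-x -5.5 beam-y -28.4
bar bottom R [648.1 -96.7 152.8] beam-x 11.5 beam-y -24.2
bar top R [641.  -90.4 178.8] beam-x 3.9 beam-y -18.5
cheek0 [ 614.6 -108.5  151. ] beam-x -21.0 beam-y -38.5
cheek0 [ 667.2 -112.9  151. ] beam-x 31.8 beam-y -38.9
cheek1 far [664.1 -34.  151. ] beam-x 22.7 beam-y 39.5
```

```bash

python3 -m inch '[[0,0.01,0.1,0,0,0,1],[0,0.01,0.2,0,0,0,1],[0,0.01,0.26,0,0,0,1],[0,0.01,0.29,0,0,0,1],[0,0.01,0.31,0,0,0,1],[0,0.01,0.31,0,0,0,1]]'
python3 go.py 640 -71.5 105.5 85.6
```

```text
t: 13.48
ee_pos: [640.1, -72.0, 114.2]
orientation: [-2.3, -2.139, 0.0]
ft_force: [-0.5, 0.1, -1.3]
width: 23.9
grasp_force: 30.0
t 13.47 pos [640.071 -71.96  114.152] w 23.9 F [-0.507  0.092 -1.289] | shift [ 0.003 -0.001  0.058] turn [-0.     0.     0.006]
```

```bash

python3 -m inch '[[0,0,0.01,0,0,0,1],[0,0,0.02,0,0,0,1],[0,0,0.03,0,0,0,1],[0,0,0.04,0,0,0,1],[0,0,0.05,0,0,0,1],[0,0,0.055,0,0,0,1],[0,0,0.055,0,0,0,1],[0,0,0.055,0,0,0,1]]'
python3 go.py 640 -71.5 105.5 85.6
python3 -m inch '[[0,0,0,0,0,0,0.1],[0,0,0,0,0,0,0.1],[0,0,0,0,0,0,0.1],[0,0,0,0,0,0,0.1],[0,0,-0.2,0,0,0,0.1],[0,0,-0.5,0,0,0,0.1],[0,-0.2,-0.7,0,0,0,-0.1],[0,-0.6,-0.7,0,0,0,-0.1],[0,-1,-0.7,0,0,0,-0.1],[0,-1,-0.7,0,0,0,-0.1]]'
```

```text
t: 14.48
ee_pos: [640.4, -72.0, 105.8]
orientation: [2.3, 2.139, 0.001]
ft_force: [1.6, 3.2, 0.5]
width: 23.6
grasp_force: 30.0
t 14.47 pos [640.413 -72.003 105.838] w 23.6 F [1.644 3.185 0.531] | shift [ 0.003 -0.003  0.002] turn [0.001 0.    0.006]
t: 15.72
ee_pos: [485.6, -60.6, 210.1]
orientation: [-2.298, -2.137, 0.004]
ft_force: [1.0, -0.4, 0.3]
width: 48.7
grasp_force: 0.0
```

```bash

python3 -m inch '[[-0.78,-0.18,0,0,0,0,-0.1],[-0.78,-0.18,0,0,0,0,-0.1],[-0.78,-0.18,0,0,0,0,-0.1],[-0.78,-0.18,0,0,0,0,-0.1],[-0.78,-0.18,0,0,0,0,-0.1],[-0.78,-0.18,0,0,0,0,-0.1],[-0.78,-0.18,0,0,0,0,-0.1],[-0.78,-0.18,0,0,0,0,-0.1]]'
python3 - <<'E'
from h import *
t=ctrl.get_image("top"); s=ctrl.get_image("scene"); cv2.imwrite("pics/top4.png",t[:,:,::-1]); cv2.imwrite("pics/scene4.png",s[:,:,::-1])
a=cv2.resize(t[165:225,270:385],None,fx=4,fy=4,interpolation=cv2.INTER_CUBIC); b=cv2.resize(s[185:285,140:270],None,fx=5,fy=5,interpolation=cv2.INTER_CUBIC)
c=np.zeros((600,800,3),np.uint8); c[:360,:586]=cv2.resize(b,(586,451))[:360]; c[360:600,:460]=a; cv2.imwrite("pics/m4.png",c[:,:,::-1])
for b in blobs(s,(0,120,60),(8,255,255),(180,195,225,250),5): print("scene red",b)
for b in blobs(t,(0,120,60),(8,255,255),(310,180,350,205),2): print("top red",b)
E
```

```text
t: 16.73
ee_pos: [455.2, -175.5, 210.7]
orientation: [2.3, 2.14, 0.0]
ft_force: [0.3, -0.0, 0.8]
width: 48.8
grasp_force: 0.0
scene red ([202.5, 224.0], 48, ([202.7, 224.6], [23.5, 3.2], 71.6))
top red ([340.8, 189.8], 6, ([340.5, 190.0], [5.0, 2.0], 90.0))
top red ([336.5, 190.5], 2, ([336.5, 190.5], [2.4, 1.0], 135.0))
```

View pics/m4.png

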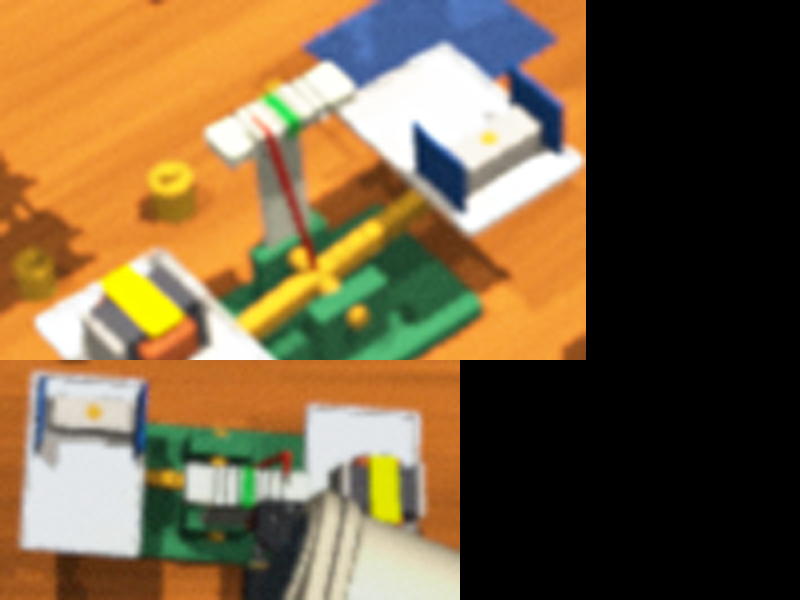

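The bar lies between the cheeks. The pointer tip in the scene is at about (198,212), on the transformer side of the green band at (203,210), so the beam has left the stop. I'll work out the tilt next.

```bash
cat > tilt.py <<'E'
from h import *
import sys
np.set_printoptions(precision=1,suppress=True)
ax=np.array([.997,-.077,0]); ay=np.array([.077,.997,0])
def ptr(f):
    s=cv2.imread(f).astype(float); x0,y0=180,195; c=s[y0:250,x0:225]; w=np.clip(c[:,:,2]-c[:,:,1:].max(2) if 0 else c[:,:,2]-1.0*np.maximum(c[:,:,1],c[:,:,0]),0,None)
    h=cv2.cvtColor(s.astype(np.uint8),cv2.COLOR_BGR2HSV)[y0:250,x0:225]
    m=cv2.inRange(h,np.array((0,120,50)),np.array((8,255,255)))|cv2.inRange(h,np.array((172,100,50)),np.array((179,255,255)))
    n,l,st,_=cv2.connectedComponentsWithStats(m); i=1+st[1:,4].argmax(); v,u=np.nonzero(l==i); vs=np.unique(v)
    return np.array([[x0+np.average(u[v==k],weights=w[k][u[v==k]]+1),y0+k] for k in vs])
def lean(q,x0=598,y0=-178.6):   # line fitted in the pointer's plane: lean of pointer
    P3=[]
    for u,v in q:
        e,d=ray("scene",u,v); t=((np.array([x0,y0,0])-e)@ax)/(d@ax); X=e+t*d; P3.append([(X-[x0,y0,0])@ay,X[2]])
    P3=np.array(P3); k=np.polyfit(P3[:,1],P3[:,0],1); return np.arctan(k[0]),np.polyval(k,55),P3[0],P3[-1]
for f in sys.argv[1:]: print(f,*lean(ptr(f)))
E
python3 tilt.py pics/scene0.png pics/scene4.png
python3 - <<'E'
from h import *
np.set_printoptions(precision=1,suppress=True)
print("spot tri",tri((270+94/4-.4,165+52/4-.4),(140+488/4.51-.4,185+138/4.51-.4)))
E
```

```text
pics/scene0.png -0.20006779122837492 5.184580676709457 [-29.  210.1] [-0.5 85.2]
pics/scene4.png -0.1616093876344096 3.740906040059757 [-18.8 192.8] [ -4.  103.7]
spot tri (array([640.8, -73.4, 131.3]), np.float64(1.199777735047677))
```

```bash

python3 -m inch '[[-0.01,-0.03,0.4,0,0,0,-0.1],[-0.01,-0.03,0.8,0,0,0,-0.1],[-0.01,-0.03,0.95,0,0,0,-0.1],[-0.01,-0.03,0.95,0,0,0,-0.1]]'
python3 go.py 450 -177 7 85.6
python3 - <<'E'
from h import *
np.set_printoptions(precision=1,suppress=True)
s=ctrl.get_image("scene"); cv2.imwrite("pics/scene5.png",s[:,:,::-1])
for b in blobs(s,(17,120,80),(30,255,255),(160,205,195,245),10): print(b,onz("scene",*b[0],20))
E
python3 tilt.py pics/scene5.png
```

```text
t: 17.32
ee_pos: [449.2, -176.5, 66.6]
orientation: [-2.298, -2.137, 0.003]
ft_force: [-0.1, -0.3, -0.0]
width: 48.2
grasp_force: 0.0
t 17.32 pos [ 449.233 -176.52    66.646] w 48.2 F [-0.14  -0.333 -0.049] | shift [-0.003  0.007  0.398] turn [-0.005 -0.002  0.005]
([162.9, 215.4], 10, ([162.5, 215.5], [2.3, 6.8], 63.4)) [ 385.1 -181.4   20. ]
([177.8, 227.0], 117, ([178.0, 227.0], [13.0, 11.0], 90.0)) [ 453.9 -178.4   20. ]
([189.2, 240.1], 66, ([188.8, 240.4], [7.5, 16.0], 50.2)) [ 516.9 -186.3   20. ]
pics/scene5.png 0.9343941838817966 -285.32043472949755 [-16.6 243.4] [-71.6 206.9]
```

```bash

python3 -m inch '[[-0.01,0.015,0.2,0,0,0,-0.1],[-0.01,0.015,0.35,0,0,0,-0.1],[-0.01,0.015,0.4,0,0,0,-0.1],[-0.01,0.015,0.4,0,0,0,-0.1],[-0.01,0.015,0.4,0,0,0,1],[-0.01,0.015,0.4,0,0,0,1],[-0.01,0.015,0.4,0,0,0,1],[-0.01,0.015,0.4,0,0,0,1]]'
python3 go.py 575 -66 160 85.6
python3 -m inch '[[0,0,-0.1,0,0,0,1],[0,0,-0.3,0,0,0,1],[0,0,-0.7,0,0,0,1],[0,0,-1,0,0,0,1],[0,0,-1,0,0,0,1]]'
python3 go.py 575 -66 160 85.6
```

```text
t: 18.38
ee_pos: [452.5, -178.7, 8.8]
orientation: [2.3, 2.14, -0.0]
ft_force: [-2.7, 0.8, 7.1]
width: 27.5
grasp_force: 30.0
t 18.38 pos [ 452.545 -178.657    8.793] w 27.5 F [-2.674  0.833  7.109] | shift [ 0.808  0.76  -1.008] turn [0.    0.    0.006]
t: 19.0
ee_pos: [454.9, -179.6, 162.2]
orientation: [2.295, 2.134, 0.005]
ft_force: [0.1, -0.1, -2.3]
width: 27.5
grasp_force: 30.0
t 19.0 pos [ 454.948 -179.597  162.227] w 27.5 F [ 0.119 -0.114 -2.29 ] | shift [0.813 0.743 0.018] turn [0.01  0.003 0.005]
```

```bash

python3 -m inch '[[0.8,0.2,0,0,0,0,1],[0.8,0.4,0,0,0,0,1],[0.8,0.74,0,0,0,0,1],[0.8,0.74,0,0,0,0,1],[0.8,0.74,0.1,0,0,0,1],[0.8,0.74,0.2,0,0,0,1],[0.8,0.74,0.2,0,0,0,1]]'
python3 go.py 575 -66 116 85.6
python3 - <<'E'
from h import *
t=ctrl.get_image("top"); s=ctrl.get_image("scene"); cv2.imwrite("pics/top6.png",t[:,:,::-1]); cv2.imwrite("pics/scene6.png",s[:,:,::-1])
b=cv2.resize(s[170:270,170:270],None,fx=6,fy=6,interpolation=cv2.INTER_CUBIC)
cv2.imwrite("pics/m6.png",b[:,:,::-1])
E
python3 tilt.py pics/scene6.png
```

```text
t: 19.88
ee_pos: [569.6, -67.2, 126.1]
orientation: [-2.299, -2.136, 0.004]
ft_force: [-0.5, 0.0, -2.4]
width: 27.5
grasp_force: 30.0
t 19.88 pos [569.583 -67.222 126.077] w 27.5 F [-0.543  0.007 -2.434] | shift [0.011 0.036 0.067] turn [-0.006 -0.     0.004]
pics/scene6.png -0.16067193524002532 3.6891208981509855 [-18.8 192.8] [ -4.  103.7]
```

View pics/m6.png

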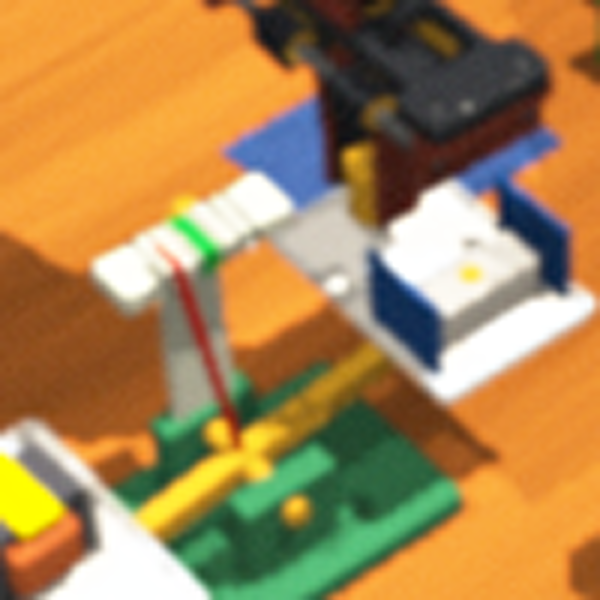

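```bash

python3 -m inch '[[0.01,0.036,0.05,0,0,0,1],[0.01,0.036,0.08,0,0,0,1],[0.01,0.036,0.1,0,0,0,1],[0.01,0.036,0.115,0,0,0,1],[0.01,0.036,0.13,0,0,0,1],[0.01,0.036,0.145,0,0,0,1],[0.01,0.036,0.16,0,0,0,1],[0.01,0.036,0.175,0,0,0,1],[0.01,0.036,0.19,0,0,0,1],[0.01,0.036,0.205,0,0,0,1]]'
python3 -m inch '[[0,0,0,0,0,0,1],[0,0,0,0,0,0,1],[0,0,0,0,0,0,1],[0,0,0,0,0,0,1]]'
python3 go.py 575 -66 95 85.6
python3 - <<'E'
from h import *
t=ctrl.get_image("top"); s=ctrl.get_image("scene"); cv2.imwrite("pics/scene7.png",s[:,:,::-1])
b=cv2.resize(s[170:270,170:270],None,fx=6,fy=6,interpolation=cv2.INTER_CUBIC)
cv2.imwrite("pics/m7.png",b[:,:,::-1])
E
python3 tilt.py pics/scene7.png
```

```text
t: 21.22
ee_pos: [577.6, -65.9, 97.3]
orientation: [2.3, 2.139, 0.0]
ft_force: [0.7, 1.4, 1.1]
width: 27.3
grasp_force: 30.0
t: 21.72
ee_pos: [577.5, -65.9, 97.5]
orientation: [-2.3, -2.14, 0.0]
ft_force: [0.4, 1.0, 0.7]
width: 27.2
grasp_force: 30.0
t 21.73 pos [577.485 -65.909  97.47 ] w 27.2 F [0.417 1.038 0.73 ] | shift [-0.002 -0.016  0.016] turn [-0.     0.     0.006]
pics/scene7.png -0.015207518807149477 4.214775198572092 [  2.6 193. ] [ 5.1 72.9]
```

View pics/m7.png

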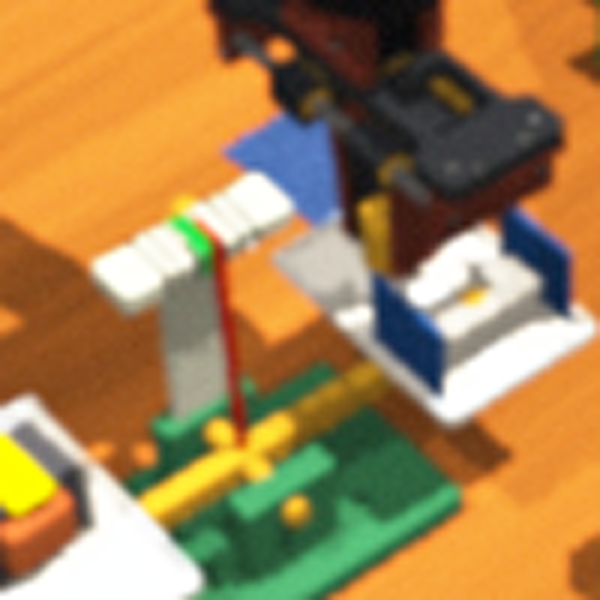

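The weight rests on the pan with the beam nearly level (pointer tip at about (206,209), in line with the green band). I'll release it and retreat.

```bash

python3 -m inch '[[0,0,0,0,0,0,0.1],[0,0,0,0,0,0,0.1],[0,0,0,0,0,0,0.1],[0,0,0,0,0,0,0.1],[0,0,-0.1,0,0,0,0.1],[0,0,-0.4,0,0,0,0.1],[0,0,-0.7,0,0,0,0.1],[0,0,-0.9,0,0,0,0.1],[0,-1,-0.9,0,0,0,0.1],[0,-1,-0.9,0,0,0,0.1]]'
python3 -m inch '[[-0.1,-0.7,0,0,0,0,0.1],[-0.1,-0.7,0,0,0,0,0.1],[-0.1,-0.7,0,0,0,0,0.1],[-0.1,-0.7,0,0,0,0,0.1],[-0.1,-0.7,0,0,0,0,0.1],[-0.1,-0.7,0,0,0,0,0.1],[-0.1,-0.7,0,0,0,0,0.1],[-0.1,-0.7,0,0,0,0,0.1]]'
python3 - <<'E'
from h import *
t=ctrl.get_image("top"); s=ctrl.get_image("scene"); cv2.imwrite("pics/scene8.png",s[:,:,::-1])
a=cv2.resize(t[165:225,270:385],None,fx=4,fy=4,interpolation=cv2.INTER_CUBIC); b=cv2.resize(s[185:285,140:270],(586,451),interpolation=cv2.INTER_CUBIC)
c=np.zeros((600,800,3),np.uint8); c[:360,:586]=b[:360]; c[360:600,:460]=a; cv2.imwrite("pics/m8.png",c[:,:,::-1])
E
python3 tilt.py pics/scene8.png
```

```text
t: 23.08
ee_pos: [451.9, -56.8, 233.7]
orientation: [2.299, 2.139, 0.002]
ft_force: [0.3, 0.1, 0.3]
width: 39.1
grasp_force: 0.0
t: 24.08
ee_pos: [347.1, -64.2, 232.3]
orientation: [-2.3, -2.139, 0.0]
ft_force: [-0.2, -0.3, -0.1]
width: 39.2
grasp_force: 0.0
pics/scene8.png -0.002081050775422218 4.120156922893746 [  0.6 205. ] [ 5.1 72.9]
```

View pics/m8.png

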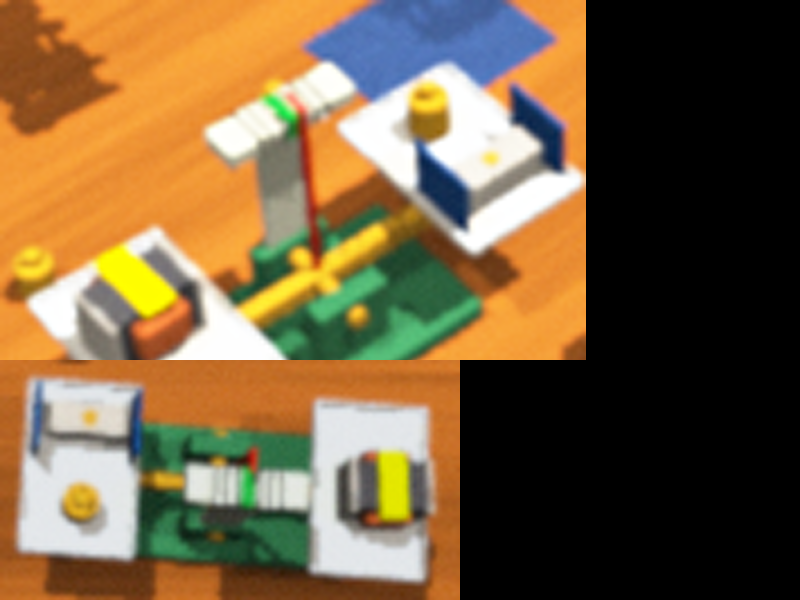

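```bash
cat tilt.py | head -0; python3 - <<'E'
import sys; sys.argv=["x"]
from tilt import *
t=ctrl.get_image("top"); cv2.imwrite("pics/top9.png",t[:,:,::-1]); s=ctrl.get_image("scene"); cv2.imwrite("pics/scene9.png",s[:,:,::-1])
q=ptr("pics/scene9.png"); print(q[::4].tolist())
print([(b[0],b[1]) for b in blobs(t,(0,80,60),(10,255,255),(325,180,345,195),2)]+[(b[0],b[1]) for b in blobs(t,(170,80,60),(179,255,255),(325,180,345,195),2)])
gt=blobs(t,(50,150,150),(70,255,255),(325,188,340,206)); gs=blobs(s,(50,150,120),(70,255,255),(190,200,215,222)); print(gt,gs)
B,e=tri(gt[0][0],gs[0][0]); print("band",B,e)
# tip: pixel row span of red in the top view at its upper end
h=t[180:196,325:345].astype(int); print((h[:,:,0]-h[:,:,1:].max(2)))
E
```

```text
[[205.0, 207.0], [207.0, 211.0], [207.0, 215.0], [207.55752212389382, 219.0], [207.61421319796955, 223.0], [208.0, 227.0], [208.59162303664922, 231.0], [209.0, 235.0], [209.50920245398774, 239.0]]
[([332.3, 189.1], 10)]
[([331.5, 196.7], 15, ([331.5, 196.5], [8.0, 2.0], 90.0))] [([202.4, 209.3], 14, ([202.0, 209.0], [8.1, 2.4], 45.0))]
band [ 577.2 -174.1  178.9] 3.619577370566484
[[  88   86   88   90   87   80   80   80   79   77   81   79   76   78
    82   81   82   81   79   80]
 [  69   74   72   71   69   68   68   70   74   73   74   77   77   76
    78   79   79   79   80   80]
 [  32   25    7    5    9   11   13   25   33   39   45   50   53   56
    57   57   59   65   64   66]
 [  17    0  -47  -62  -60  -61  -54  -45  -36  -34  -27  -24  -19   -9
    -7   -5    2    7   12   18]
 [ -39  -53  -69  -77  -78  -76  -76  -71  -66  -63  -67  -64  -63  -56
   -58  -58  -53  -47  -47  -43]
 [ -80  -78  -78  -82  -83  -82  -81  -73  -60  -59  -63  -64  -67  -64
   -68  -64  -62  -65  -63  -64]
 [ -81  -80  -84  -81  -82  -81  -69  -40   -6  -24  -58  -63  -66  -69
   -64  -66  -
[... 264 characters left out ...]
5  113  135   38  -49  -66  -71  -64
   -69  -66  -63  -66  -59  -62]
 [  40   24   -1    3   19   29   40   97  128   31  -52  -66  -66  -65
   -65  -63  -64  -65  -64  -62]
 [  21   13   -1    1    7  -11  -22   59  111   19  -45  -55  -53  -55
   -57  -58  -54  -59  -56  -57]
 [   1    0   -4   -6  -13  -49  -83  -12   68   17  -22  -22  -23  -27
   -29  -29  -31  -39  -38  -39]
 [  -5   -6   -4   -4  -20  -56 -107  -95  -16    1   -6   -7   -8   -9
    -9   -9  -11  -17  -18  -15]
 [  -4   -6   -4   -7  -21  -63 -120 -133  -60   -7   -2   -7   -5   -5
    -6   -5   -6   -6   -6   -6]
 [  -3   -3   -5   -5  -29  -78 -133 -142  -68  -12   -4   -5   -5   -5
    -4   -5   -6   -4   -3   -3]]
```

```bash
python3 - <<'E'
import sys; sys.argv=["x"]
from tilt import *
for f in("pics/scene0.png","pics/scene4.png","pics/scene9.png"):
    q=ptr(f); q=q[(q[:,1]>212)&(q[:,1]<238)]; print(f,lean(q))
s=ctrl.get_image("scene"); print([b[:2] for b in blobs(s,(17,120,80),(30,255,255),(130,195,200,260),12)],[round(v,1) for v in proj("scene",[433,-76,15])],[round(v,1) for v in proj("scene",[445,-280,15])])
t=ctrl.get_image("top"); print([b[:2] for b in blobs(t,(17,120,80),(30,255,255),(270,235,370,260),12)])
E
```

```text
pics/scene0.png (np.float64(-0.18728431999604267), np.float64(4.1334739336205075), array([-25.3, 200.7]), array([-2.9, 95. ]))
pics/scene4.png (np.float64(-0.1616093876344096), np.float64(3.740906040059757), array([-18.8, 192.8]), array([ -4. , 103.7]))
pics/scene9.png (np.float64(0.0026754268731842205), np.float64(3.660226852797997), array([  4.6, 180.9]), array([ 4.7, 89.4]))
[([183.2, 198.1], 93), ([172.8, 209.7], 20), ([190.5, 239.5], 76), ([169.7, 246.9], 172), ([146.8, 243.9], 88), ([196.8, 252.7], 45)] [np.float64(200.5), np.float64(207.2)] [np.float64(147.3), np.float64(245.1)]
[([356.6, 246.0], 64)]
```

```bash
python3 -c "
from workcell import ctrl
print(ctrl.get_obs()['t'],ctrl.close_job())"
```

```text
the job is handed in; nothing more can be done
24.375 None
```

The job is handed in at 24.4 s: the lid is open, the bar lies between the cheeks, and the 150 g brass weight stands on the same pan. The pointer reads about 0.003 rad, well inside the ±0.033 green band; I did not re-see the untouched 50 g weight, which was hidden from both cameras at the end.

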